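Set the iris lever of the microscope light base to the orange mark

TASK

Push the red knob of the iris lever around its arc until the lever's red pointer points at the orange stud on the scale, then take the hand away. Only push the knob from the side: do not pinch or grip it, and leave the phone, spool, bottle and screwdriver where they are.

Things in the scene. Friction and masses are not known exactly. Their poses are not given: they have to be found in the camera images.
- unit: Round cream light base of a repair microscope, fixed to the bench: 210 mm across, its flat top 30 mm above its origin, lit glass 62 mm across in the middle (top at 39 mm), black graduations on the top face around the glass. Origin: on the ring's turning axis, at the underside; z up; the lever points along its x axis when the joint reads 0.
- iris_ring (a joint): Angle of the black iris ring (100 mm across, top 42 mm above the unit's origin) with its lever: rad, positive anticlockwise from above, 0 with the lever along the unit's x axis, stops at -2.0 and +2.0. It starts between -0.5 and 0.5. Friction holds it wherever it is left; about 2 N at the knob moves it.
- knob_mid (a point): Centre of the upright red knob at the lever's end: 64 mm from the turning axis, 14 mm long radially, 12 mm wide along the arc, standing from 42 to 85 mm above the unit's origin (this point at 63.5 mm). Nothing else on the unit is above 42 mm. x radially outward, y anticlockwise along the arc, z up. Push one broad side only; pressing both sides at once counts as a pinch.
- pointer_tip (a point): Tip of the small red pointer at the outer end of the lever, 79 mm from the turning axis, 38.5 mm above the unit's origin, on the same radius as the knob. Frame, turning with the lever, as knob_mid: its x axis is the direction pointed in.
- orange_stud_top (a point): Top centre of the target mark: orange stud 14 mm across, 6 mm high, on the unit's top face at the scale's rim, 94 to 96 mm from the turning axis, fixed; about a quarter turn (78 to 102 degrees) to one side of the unit's x axis, either side.
- blue_stud_top (a point): Top centre of the other mark, a blue stud of the same shape and size about a quarter turn to the opposite side; not the target.
- phone_mid (a point): Centre of an opened phone, 148 x 72 x 8 mm, lying loose on the mat beyond the unit; leave it.
- spool_mid (a point): Centre of a grey solder spool, 54 mm across and 44 mm high, standing loose on the mat; leave it.
- bottle_mid (a point): Centre of a small clear bottle, 38 mm across and 85 mm high, standing loose on the mat; leave it.
- driver_grip (a point): Middle of the handle of a screwdriver, 140 mm long, lying loose on the mat; leave it.
Mind the look-alikes: they are no part of the job. Leave any turquoise look-alike of the unit alone.

How it is judged (in metres and radians):
At the end, for the whole second after the job is handed in: The red pointer's line passes within 7 mm of the orange stud's centre (so it points at the stud), the ring is at rest, and the phone, spool, bottle and screwdriver are within 15 mm of where they began (y of orange_stud_top in the frame of pointer_tip between -0.007 and 0.007 m and x of orange_stud_top in the frame of pointer_tip above 0 m and velocity of joint iris_ring between -0.05 and 0.05 rad/s and distance of each of phone_mid, spool_mid, bottle_mid, driver_grip from where it was at the start of the episode below 0.015 m); the robot touches nothing.
It fails at once if the knob was pinched (fingers press on both its sides at once with more than 3 N each) (contact force between the fingers and iris_ring_c0 above 3 N and contact force between the fingers and iris_ring_c1 above 3 N).
It fails at once if the opened phone was shoved or carried away (more than 15 mm) (distance of phone_mid from where it was at the start of the episode above 0.015 m).
It fails at once if the solder spool was shoved or carried away (more than 15 mm) (distance of spool_mid from where it was at the start of the episode above 0.015 m).
It fails at once if the dropper bottle was shoved or carried away (more than 15 mm) (distance of bottle_mid from where it was at the start of the episode above 0.015 m).
It fails at once if the screwdriver was shoved or carried away (more than 15 mm) (distance of driver_grip from where it was at the start of the episode above 0.015 m).
It also fails if it takes over 35 s, if anything falls off the work surface, if the arm or the gripper's body presses on something with over 40 N, if the wrist force passes 120 N, or if a joint passes its speed limit or range.

ROBOT

A 6-joint arm with a two-finger parallel gripper is mounted at the origin on the work surface. World frame = base frame: x ahead of the robot, y to its left, z up, the work surface at z = 0. Lengths are in mm, angles in rad, forces in N, time in s.
With the tool pointing down it reaches from about 350 to 725 mm from the base axis. Payload 6 kg.
Tool frame: the origin (TCP) lies between the finger pads; the fingertips stand manip.tips_ahead ahead of it and the grasp point (between the pads) lies 8 mm behind it (manip.tips_ahead is the distance from the TCP to the fingertips, in mm); z points along the fingers, y is the line along which they close (so a half turn about z gives the same grasp; the last joint's range is limited). The gripper opens to 85 mm and grips with 20 to 120 N. Pads are 22 mm wide; open, the fingers measure 114 mm over their backs; the gripper's body (76 mm by 85 mm) begins 54 mm behind the grasp point. The pads swing forward as they close: fully open they stand 13 mm farther back than shut.
Start: joints at [1.591, 0.04, 0.085, 0, -1.615, -0.334], TCP at [185.179, 570.684, 214.861] pointing down, gripper open.
Joint ranges: [-2.56, 2.56], [-1.29, 2.01], [-1.08, 1.49], [-3.29, 1.98], [-2.81, -0.18], [-2.99, 2.99]. Speed limits (rad/s): [2.57, 2.57, 3.01, 3.14, 3.14, 3.14].

INTERFACE

Orientations are given as a rotation vector (axis times angle).
In Python, from cell import manip, claw, planner, get_obs, capture, order gives the robot as it stands. Calls block until the motion is done:
- manip.movep(position, orientation): joint-space move of the TCP to a pose.
- manip.movel(position, rotation=None, vel=150, stop_force=None): straight line of the TCP; rotation=None keeps the orientation; vel is the mean speed in mm/s. With stop_force (N) it stops when the force on the tool has changed by that much, and returns True; else False.
- manip.movej(angles): joint-space move.
- claw.release() and claw.close(f_grip=None): open the fingers fully, or close them until they stop; f_grip is the grip in N (None keeps the last).
- manip.sleep(seconds).
- planner.solve_ik(position, orientation): joint angles nearest the present ones, or None.
- get_obs(): the state.
- capture(name): name is "scene" or "side" or "wrist"; returns a dict with "frame" (400x640x3 uint8, red, green, blue), "range_z" (400x640 float32, mm along the optical axis (not along the pixel's ray), 0 where there is no reading), "fovy" (degrees; the focal length in pixels is half the picture's height over the tangent of half this angle, whatever the lens; pixels are square), "cx", "cy" (the principal point, pixels), "pose" (4x4, takes a point from camera to world coordinates). Camera axes: x right, y down, z forward; pixel columns grow to the right and rows downward; lengths in mm; the calibration is good to about 2 mm. The wrist camera is an equidistant fisheye: a pixel r from the principal point sees the ray r / f radians off the axis. A picture is of the moment at which its call begins.
A pose or a line that the arm cannot do raises manip.Unreachable and nothing moves.
- order.finish_job(): hands the job in; it is judged then, once.
The state is a dict: "time_s": time; "joint_positions": joint angles; "qd": joint speeds; "effort": joint torques, N m; "ee_pos": TCP position; "orientation": TCP orientation; "force": force on the tool from outside, world axes, zero at the start; "ft_torque": the same for the moment, N m; "opening": finger opening in mm; "finger_force": force on a finger pad.
Only numpy, scipy, OpenCV 4.12 (cv2) and the standard library are available. Lean on these libraries where they do the work, as an engineer would, in place of code of your own. Each camera call takes 0.05 s, during which the arm holds its last target. There are 200 camera calls.

## Working session

There is one attempt and no reset: what is moved stays moved. The work goes in short steps, each a Python script; the robot and the scene stay as the last script left them, time stands still between calls to the robot, and variables do not carry over. Pictures are saved under pics/ and viewed, at most 10 in all, crops included, and the job is handed in when it is done.

```bash
mkdir -p pics; cat > h.py <<'E'
import numpy as np, cv2
from cell import manip, claw, planner, get_obs, capture, order
def snap(n,tag):
    c=capture(n); cv2.imwrite(f'pics/{tag}.png',c['frame'][:,:,::-1]); np.savez(f'pics/{tag}.npz',**c); return c
def pts(c):
    "world point per pixel from depth"
    f=200/np.tan(np.radians(c['fovy'])/2); h,w=c['range_z'].shape
    u,v=np.meshgrid(np.arange(w),np.arange(h)); z=c['range_z']
    P=np.stack([(u-c['cx'])/f*z,(v-c['cy'])/f*z,z],-1)
    return P@c['pose'][:3,:3].T+c['pose'][:3,3]
E
python3 - <<'E'
from h import *
for n in('scene','side'):
    c=snap(n,n+'0'); print(n,c['fovy'],c['cx'],c['cy'],c['pose'].round(2).tolist())
print(manip.tips_ahead,get_obs()['orientation'],get_obs()['time_s'])
E
```

```text
scene 52.18133209208656 311.695444968929 192.1477114384933 [[-0.84, 0.35, -0.42, 1006.62], [0.55, 0.52, -0.66, 856.98], [-0.01, -0.78, -0.63, 687.34], [0.0, 0.0, 0.0, 1.0]]
side 48.69234637584579 324.45258530017014 200.0716738415161 [[0.72, -0.53, 0.45, 43.16], [-0.7, -0.54, 0.47, -345.34], [-0.01, -0.65, -0.76, 985.8], [0.0, 0.0, 0.0, 1.0]]
11.0 [ 3.10144564e+00 -4.90644702e-01 -1.72187677e-04] 0.1
```

View pics/scene0.png

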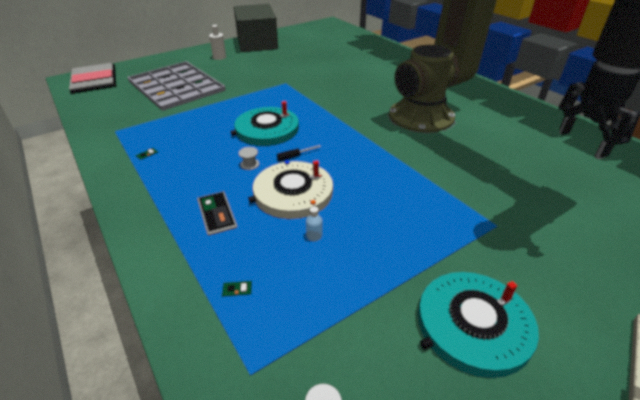

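View pics/side0.png

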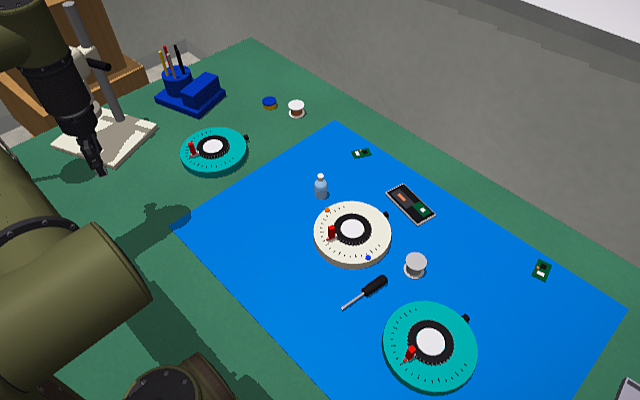

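The cream unit is at about (352,233) in the side view, with the knob at (332,232), the orange stud at (327,210) next to the bottle at (321,187), and the blue stud at (368,258). I'll measure these by colour.

```bash
cat >> h.py <<'E'
def ray(c,u,v,z):
    f=200/np.tan(np.radians(c['fovy'])/2)
    d=c['pose'][:3,:3]@np.array([(u-c['cx'])/f,(v-c['cy'])/f,1]); o=c['pose'][:3,3]
    return o+d*(z-o[2])/d[2]
def blobs(c,lo,hi,box,amin=4):
    hsv=cv2.cvtColor(c['frame'],cv2.COLOR_RGB2HSV); m=cv2.inRange(hsv,lo,hi); k=np.zeros_like(m); x0,y0,x1,y1=box; k[y0:y1,x0:x1]=1; m*=k
    n,l,s,ce=cv2.connectedComponentsWithStats(m)
    return [(s[i],ce[i],l==i) for i in range(1,n) if s[i][4]>=amin]
E
python3 - <<'E'
from h import *
c=dict(np.load('pics/side0.npz')); P=pts(c); box=(300,160,440,320)
for nm,lo,hi in (('red',(0,170,60),(7,255,255)),('orange',(8,120,120),(20,255,255)),('blue',(113,150,120),(125,255,255)),('white',(0,0,225),(180,25,255)),('cream',(15,15,150),(35,90,255)),('black',(0,0,0),(180,255,70)),('grey',(0,0,100),(180,20,200))):
    for s,ce,m in blobs(c,lo,hi,box,8):
        q=P[m&(c['range_z']>0)]
        print(nm,s.tolist(),ce.round(1),'med',np.median(q,0).round(),'min',q.min(0).round(),'max',q.max(0).round())
E
```

```text
red [328, 225, 7, 14, 77] [330.9 231.4] med [521. 128.  77.] min [517. 124.  35.] max [562. 161.  93.]
orange [397, 193, 9, 8, 33] [401.1 197. ] med [788. 107.  13.] min [781.  90.   9.] max [795. 120.  17.]
orange [325, 208, 5, 4, 18] [326.8 209.5] med [586. 210.  38.] min [580. 203.  -1.] max [609. 241.  42.]
blue [366, 255, 5, 5, 16] [368.1 257. ] med [552.  25.  38.] min [546.  19.  35.] max [559.  31.  41.]
white [318, 174, 6, 4, 19] [320.2 175.3] med [631. 282.  88.] min [624. 275.  86.] max [639. 289.  91.]
white [315, 202, 75, 61, 2257] [353.7 233.3] med [583.  95.  33.] min [483.  13.  27.] max [690. 218.  39.]
white [421, 209, 4, 3, 9] [422.3 209.9] med [794.  33.  13.] min [790.  30.  11.] max [796.  39.  16.]
white [341, 220, 23, 18, 317] [351.9 228.2] med [587. 115.  42.] min [558.  85.  37.] max [617. 144.  47.]
cream [314, 202, 77, 62, 1722] [357.4 225.6] med [621. 120.  33.] min [482.  10.  13.] max [698. 218.  43.]
cream [333, 250, 4, 5, 8] [334.4 251.6] med [504. 100.  34.] min [501.  91.  30.] max [510. 103.  36.]
cream [340, 251, 6, 11, 20] [342.8 256.8] med [506.
[... 406 characters left out ...]
.9] med [700.  91.  25.] min [694.  84.  23.] max [705.  98.  29.]
black [334, 214, 37, 31, 520] [352.4 229.3] med [582. 107.  45.] min [535.  62.  37.] max [637. 164.  51.]
black [407, 266, 14, 9, 35] [410.7 270.2] med [606. -69.  23.] min [596. -88.   8.] max [623. -58.  48.]
black [361, 275, 27, 22, 256] [374.4 285.1] med [509. -36.  26.] min [476. -50.   6.] max [547. -18.  34.]
grey [387, 193, 47, 33, 70] [410.8 212.7] med [762.  41.  11.] min [744.  -1.   7.] max [802. 145.  15.]
grey [348, 219, 12, 3, 12] [353.5 219.3] med [614. 134.  41.] min [600. 118.  38.] max [620. 142.  46.]
grey [406, 254, 20, 25, 258] [415.9 263.6] med [621. -73.  46.] min [597. -96.   3.] max [645. -48.  52.]
```

```bash
python3 -c "
import cv2
im=cv2.imread('pics/side0.png')[165:295,290:440]; cv2.imwrite('pics/crop0.png',cv2.resize(im,None,fx=4.5,fy=4.5,interpolation=cv2.INTER_CUBIC))"
```

```text
(no output)
```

View pics/crop0.png

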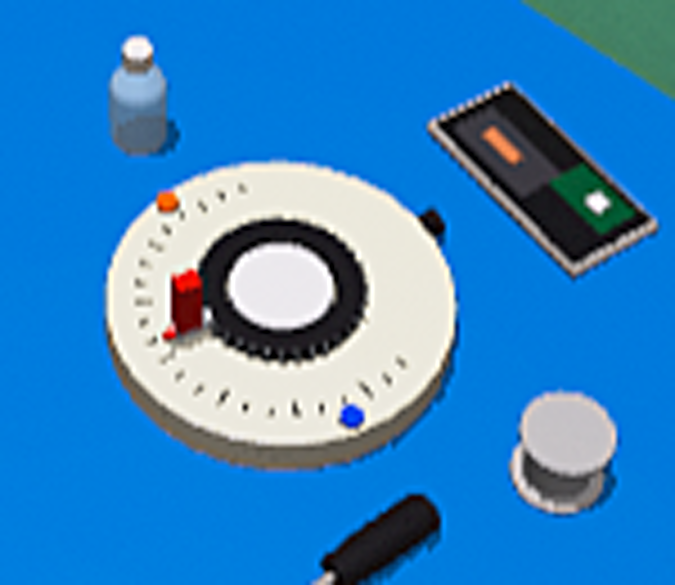

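```bash
python3 - <<'E'
from h import *
c=dict(np.load('pics/side0.npz')); M=3
g=ray(c,351.9,228.2,39+M); o=ray(c,326.8,209.3,36+M); b=ray(c,368.1,257,36+M); t=ray(c,327.3,239.3,38.5+M); k=ray(c,331.3,226.9,85+M)
print('glass',g.round(1))
for n,p in zip('obtk',(o,b,t,k)):
    d=p-g; print(n,p.round(1),np.hypot(*d[:2]).round(1),np.degrees(np.arctan2(d[1],d[0])).round(1))
s=dict(np.load('pics/scene0.npz'))
for nm,lo,hi,z in (('red',(0,130,60),(7,255,255),63),('orange',(8,120,120),(20,255,255),39),('white',(0,0,190),(180,40,255),42)):
    for st,ce,m in blobs(s,lo,hi,(250,155,340,220),5): print(nm,st.tolist(),ce.round(1),ray(s,*ce,z).round(1))
# candidate tool orientations: x tangential (phi = world angle of tool x), tool down
from scipy.spatial.transform import Rotation as R
rv=get_obs()['orientation']; print(R.from_rotvec(rv).as_matrix().round(2).tolist())
C=g[:2]
for flip in (-90,90):
  for a in (175,130,90):
    A=np.radians(a); w=(17+(15 if a==175 else 0))/64; P=C+64*np.array([np.cos(A+w),np.sin(A+w)])
    rot=R.from_euler('z',a+flip,degrees=True)*R.from_euler('x',180,degrees=True)
    q=planner.solve_ik([*P,67],rot.as_rotvec()); print(flip,a,None if q is None else np.round(q,2))
E
```

```text
glass [587.1 114.8  42. ]
o [586.7 209.9  39. ] 95.1 90.2
b [551.8  24.7  39. ] 96.8 -111.4
t [515.2 135.2  41.5] 74.7 164.2
k [526.2 131.9  88. ] 63.2 164.3
red [314, 163, 5, 13, 46] [315.5 169.6] [528.1 129.8  63. ]
orange [311, 200, 4, 4, 14] [312.7 201.5] [590.  210.1  39. ]
white [254, 162, 78, 50, 1889] [290.6 188.1] [609.4 136.8  42. ]
white [282, 175, 22, 13, 224] [292.3 180.8] [589.7 112.9  42. ]
[[0.95, -0.31, -0.0], [-0.31, -0.95, -0.0], [0.0, 0.0, -1.0]]
-90 175 [ 0.54 -0.1  -0.32  0.   -1.35  2.51]
-90 130 [ 0.64 -0.04 -0.27  0.   -1.35  1.63]
-90 90 [ 0.64  0.07 -0.16  0.   -1.35  0.94]
90 175 [ 0.54 -0.1  -0.32  0.   -1.35 -0.63]
90 130 [ 0.64 -0.04 -0.27 -0.   -1.35 -1.51]
90 90 [ 0.64  0.07 -0.16  0.   -1.35 -2.21]
```

Both cameras agree: centre at (588,114), knob at 164°, stud at 90.2° with a 95 mm radius. I'll close the fingers, come down on the anticlockwise side, sweep clockwise, stop short and look.

```bash
cat >> h.py <<'E'
from scipy.spatial.transform import Rotation as R
C=np.array([588.,114.3])
def pose(a,off,z):
    A=np.radians(a); e=np.array([np.cos(A),np.sin(A)]); t=np.array([-e[1],e[0]])
    return [*(C+64*e+off*t),z],(R.from_euler('z',a+90,degrees=True)*R.from_euler('x',180,degrees=True)).as_rotvec()
E
python3 - <<'E'
from h import *
claw.close()
manip.movep(*pose(164,36,170))
manip.movel(*pose(164,36,66),vel=120)
f0=np.array(get_obs()['force'])
for a,off in [(164,20)]+[(x,17) for x in (160,152,144,136,128,120,112,104,97)]:
    manip.movel(*pose(a,off,66),vel=60); print(a,(np.array(get_obs()['force'])-f0).round(1))
c=snap('wrist','w1'); snap('side','s1'); print(get_obs()['time_s'])
E
```

```text
164 [-0.6  0.5  0. ]
160 [-0.5  0.1  0.9]
152 [-0.7  0.1 -0.1]
144 [-0.2  0.2  0.3]
136 [-0.5  0.6  0.2]
128 [0.2 0.9 0.4]
120 [ 0.7 -1.3  1. ]
112 [-0.   0.9  0.1]
104 [-0.2  0.5  0.5]
97 [-0.8  0.5  0.9]
7.1417
```

View pics/s1.png

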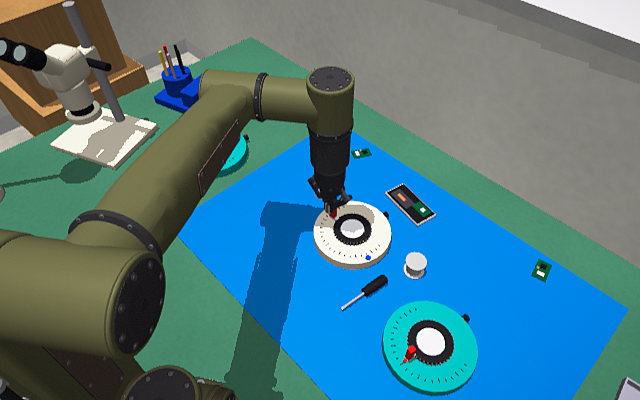

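View pics/w1.png

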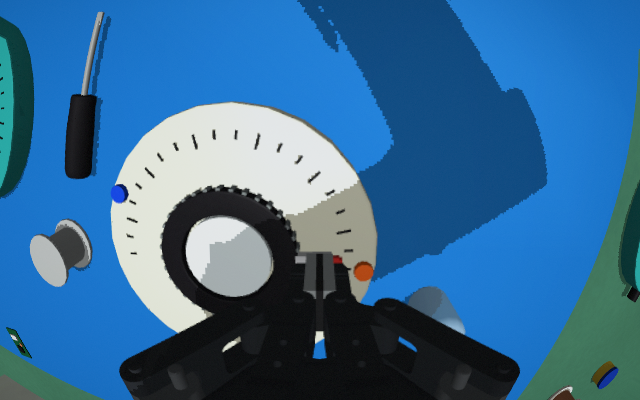

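The wrist view shows the pointer (337,260) just short of the orange stud (363,271), with the glass at (229,257). I'll convert these to angles.

```bash
cat >> h.py <<'E'
def fray(c,u,v,z):
    f=200/np.tan(np.radians(c['fovy'])/2); x,y=u-c['cx'],v-c['cy']; r=np.hypot(x,y); th=r/f
    d=c['pose'][:3,:3]@np.array([x/r*np.sin(th),y/r*np.sin(th),np.cos(th)]); o=c['pose'][:3,3]
    return o+d*(z-o[2])/d[2]
def wrist(c):
    for nm,lo,hi,z in (('red',(0,150,60),(7,255,255),41.5),('orange',(8,150,100),(20,255,255),39),('blue',(113,150,120),(125,255,255),39)):
        for s,ce,m in blobs(c,lo,hi,(90,90,420,340),15):
            p=fray(c,*ce,z); d=p[:2]-C; print(nm,s.tolist(),ce.round(1),p.round(1),'r',np.hypot(*d).round(1),'ang',np.degrees(np.arctan2(d[1],d[0])).round(1))
            if nm=='red':
                v,u=np.nonzero(m); i=u.argmax(); p=fray(c,u[i],v[u==u[i]].mean(),z); d=p[:2]-C; print(' tip',p.round(1),np.hypot(*d).round(1),np.degrees(np.arctan2(d[1],d[0])).round(1))
E
python3 - <<'E'
from h import *
c=dict(np.load('pics/w1.npz')); print(c['fovy'],c['pose'].round(2).tolist()); wrist(c)
cv2.imwrite('pics/w1c.png',cv2.resize(c['frame'][220:320,280:400,::-1],None,fx=5,fy=5,interpolation=cv2.INTER_CUBIC))
E
```

```text
65.70646984690485 [[-0.13, 0.94, 0.31, 482.69], [0.99, 0.12, 0.04, 166.01], [0.0, 0.32, -0.95, 224.69], [0.0, 0.0, 0.0, 1.0]]
red [333, 256, 9, 8, 64] [336.8 259.7] [578.2 190.3  41.5] r 76.7 ang 97.3
 tip [578.5 193.2  41.5] 79.5 96.9
orange [354, 264, 19, 17, 258] [363.  271.8] [586.9 210.3  39. ] r 96.0 ang 90.6
blue [112, 185, 13, 18, 167] [117.7 194.2] [552.5  27.4  39. ] r 93.8 ang -112.2
```

View pics/w1c.png

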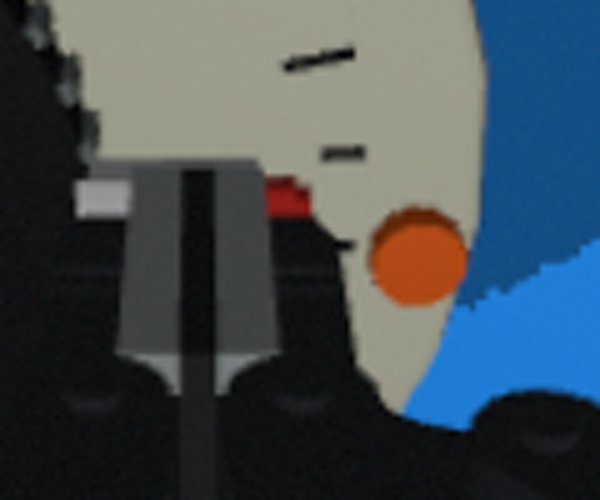

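Lever is at 97° as commanded; the stud is at 90.5°. I'll push the rest of the way, back off and check.

```bash
python3 - <<'E'
from h import *
for a in (94,90.7): manip.movel(*pose(a,17,66),vel=40)
c=snap('wrist','w2'); wrist(c)
manip.movel(*pose(90.7,40,66),vel=80)
manip.movel(*pose(90.7,40,180),vel=150)
manip.movel([450,0,240],vel=200)
c=snap('side','s2'); snap('wrist','w3')
g=ray(c,351.9,228.2,42)
for nm,lo,hi,z in (('red',(0,150,60),(7,255,255),41.5),('orange',(8,120,120),(20,255,255),39)):
    for s,ce,m in blobs(c,lo,hi,(305,195,400,280),3):
        p=ray(c,*ce,z); d=(p-g)[:2]; print(nm,s.tolist(),ce.round(1),p.round(1),np.degrees(np.arctan2(d[1],d[0])).round(1))
im=c['frame'][165:295,290:440,::-1]; cv2.imwrite('pics/s2c.png',cv2.resize(im,None,fx=4.5,fy=4.5,interpolation=cv2.INTER_CUBIC)); print(get_obs()['time_s'])
E
```

```text
red [333, 256, 9, 8, 62] [337.  259.6] [586.4 191.1  41.5] r 76.8 ang 91.2
 tip [587.1 193.8  41.5] 79.5 90.6
orange [356, 251, 19, 17, 268] [365.1 258.6] [587.  210.4  39. ] r 96.1 ang 90.6
blue [109, 198, 14, 17, 157] [115.3 206.6] [552.3  27.6  39. ] r 93.8 ang -112.4
red [331, 209, 5, 7, 17] [333.1 212.4] [589.8 188.5  41.5] 87.9
orange [397, 195, 3, 3, 6] [398.3 195.7] [766.7 103.2  39. ] -3.7
orange [325, 208, 5, 4, 18] [326.8 209.5] [586.2 209.5  39. ] 90.5
10.3417
```

View pics/s2c.png

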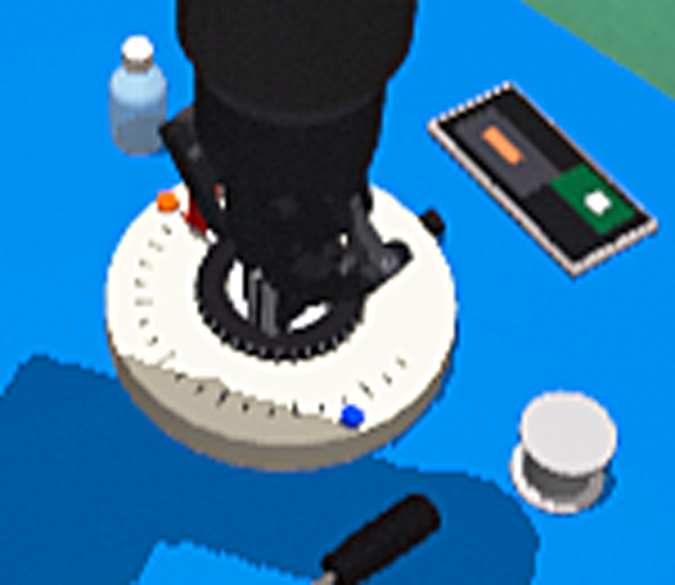

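View pics/w3.png

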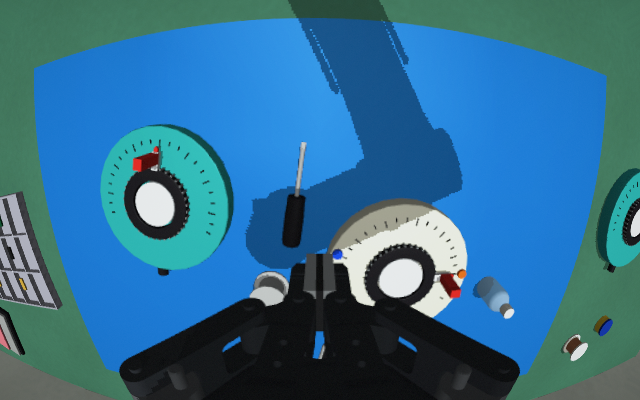

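The side view shows the pointer next to the orange stud (crop 168,202). The bottle, spool, phone and driver haven't moved, and the hand is clear at 240 mm. With the fingers still touching, the pointer tip measured 90.6° against the stud's 90.6°, and the hand then backed straight off.

```bash
python3 -c "
from h import *
print(order.finish_job())"
```

```text
the job is handed in; nothing more can be done
None
```

I pushed the knob from one side only until the pointer lined up with the orange stud (both measured at 90.6°), backed the hand clear, and handed the job in at about 10 s; no verdict came back.

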